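Slide the dome clock into the timing stand and start the timer

ROBOT

A 6-joint arm with a two-finger parallel gripper is mounted at the origin on the work surface. World frame = base frame: x ahead of the robot, y to its left, z up, the work surface at z = 0. Lengths are in m, angles in rad, forces in N, time in s.
With the tool pointing down it reaches from about 0.275 to 0.85 m from the base axis. Payload 5.2 kg.
Tool frame: the origin (TCP) lies on the centre line of the jaws, within the pads' length; the fingertips stand 25 mm ahead of it and the grasp point (between the pads) lies 6 mm ahead of it; z points along the fingers, y is the line along which they close (so a half turn about z gives the same grasp; the last joint's range is limited). The gripper opens to 85 mm and grips with 20 to 120 N. Pads are 22 mm wide; open, the fingers measure 114 mm over their backs; the gripper's body (76 mm by 85 mm) begins 54 mm behind the grasp point. The pads swing forward as they close: fully open they stand 13 mm farther back than shut.
Start: joints at [-1.413, 0.259, 1.535, -0, 1.348, -0.203], TCP at [0.194, -0.515, 0.256] pointing down, gripper open.
Joint ranges: [-3.14, 3.14], [-0.91, 2.08], [0.19, 2.58], [-1.22, 4.36], [0.22, 2.71], [-3.12, 3.12]. Speed limits (rad/s): [2.57, 2.57, 3.14, 3.14, 3.14, 3.14].

INTERFACE

Orientations are given as a unit quaternion [x, y, z, w].
In Python, from workcell import monitor, imaging, arm gives the robot as it stands.
- The arm moves only by the tool send_rows, never from a script. Its argument "plan" is a list that holds one entry, the list of rows, each a list of 5 numbers: the finger opening in m, from 0 to 0.0854, then the shift along the world's x, y, z in m, then the turn about the world's z in degrees. In form: [[[claw, x, y, z, twist], ...]]. A call has 1 to 12 rows; each row is the pose to reach, as a shift and turn from the pose commanded when the call began; what a row does not reach only later rows make up. A row lasts 1/10 s, in which the tool goes at most 50 mm and 8.59 degrees, less where a joint would pass 70% of its speed; a pose out of reach is approached as far as the arm can. A call with a gripper value outside its range is refused whole. The fingers move at their own pace and stop on an object; "newtons" is the grip in N (left out, the last holds). Time passes only in rows, so rows that repeat a pose let the fingers close. It gives the time, the measured TCP pose, the force, the opening and the grip force at its end, in the units of the state.
- monitor.read_state(): the state, without advancing time (a new reading comes with each control period).
- imaging.capture(name): name is "scene" or "top"; returns a dict with "pixels" (420x560x3 uint8, red, green, blue), "z_map" (420x560 float32, m along the optical axis (not along the pixel's ray), 0 where there is no reading), "fov_y" (degrees; the focal length in pixels is half the picture's height over the tangent of half this angle, whatever the lens; pixels are square), "cx", "cy" (the principal point, pixels), "world_from_camera" (4x4, takes a point from camera to world coordinates). Camera axes: x right, y down, z forward; pixel columns grow to the right and rows downward; lengths in m; the calibration is good to about 2 mm. A picture is of the moment at which its call begins.
- arm.finish_job(): hands the job in; it is judged then, once.
The state is a dict: "clock": time; "joint_positions": joint angles; "joint_velocities": joint speeds; "effort": joint torques, N m; "eef_pos": TCP position; "eef_rot": TCP orientation; "contact_force": force on the tool from outside, world axes, zero at the start; "moment": the same for the moment, N m; "gripper_width": opening from 0.0 (shut) to 1.0 (fully open); "grip_force": force on a finger pad.
Only numpy, scipy, OpenCV 4.12 (cv2) and the standard library are available. Lean on these libraries where they do the work, as an engineer would, in place of code of your own. Each camera call takes 0.05 s, during which the arm holds its last target. There are 200 camera calls.

TASK

Without picking it up, slide the glass-dome clock across the bench into the open mouth of the timing stand until its brass base is fully home against the stand's back wall; push it low, so that it stays upright all the way. Then press the green start button on the timer console and let go. Leave everything else on the bench where it stands.

Things in the scene. Friction and masses are not known exactly. Their poses are not given: they have to be found in the camera images.
- dome_clock: Tall slim clock under a glass dome, loose, upright, about 0.55 kg (mass and bench friction vary). Round brass base 72 mm in diameter, 30 mm high; on it a glass dome 60 mm in diameter, rounded on top; 225 mm tall in all. Origin: centre of the underside, z up. Pushed at its brass base it slides; pushed high on the dome it tips.
- stand: Timing stand, fixed: low U-shaped aluminium fence 28 mm high, no floor, turned so that its mouth faces right (-y) and partly to the robot. Origin: on the bench, where the centre of the clock's base is when home, 36 mm before the back wall's face. x points from the open mouth to the back wall. Side walls 12 mm thick, inner faces at y = +-47 mm, from x = -14 mm on. Behind it a green sensor box 80 wide, 65 high, to x = +93 mm.
- stand_mouth (a point): Middle of the stand's open mouth, on the bench, at the yellow line: 14 mm before the stand's origin along its x axis.
- console: Timer console, fixed, on the left or the right of the bench: grey box 110 (x) x 90 (y) x 25 mm high with a dark display. Origin: centre of its underside.
- start_top (a point): Centre of the top of the green start button on the console, a round spring button 30 mm in diameter, pressed straight down; 6 mm of travel, about 4 N when fully down.
- start (a joint): Start button: 0 released, 0.006 m fully down; counts as pressed beyond 0.0035.
- tray: Blue open tray with gears, fixed, 110 x 90 x 25 mm high, in the other of these two places. Origin: centre of its underside.
- tower_clock: Leave alone: dark wooden tower clock, 60 x 80 x 185 tall, standing (mm). Origin: centre of its underside.
- alarm_clock: Leave alone: red round alarm clock, 36 x 84 x 106 tall, standing (mm). Origin: centre of its underside.
- oil_bottle: Leave alone: small amber bottle, 40 diameter, 90 tall, standing (mm). Origin: centre of its underside.
- screw_jar: Leave alone: small glass jar with steel lid, 56 diameter, 60 tall, standing (mm). Origin: centre of its underside.
- screwdriver: Leave alone: screwdriver with green handle, 170 long, lying flat (mm). Origin: on its axis.
- cell: Leave alone: blue battery cell, 32 diameter, 55 tall, standing beside the stand's near (+y) wall (mm). Origin: centre of its underside.
- loupe: Leave alone: black watchmaker's loupe, 32 diameter, 32 tall, standing beside the stand's far (-y) wall (mm). Origin: centre of its underside.
Not all that is in view belongs to the job. What is shaped like the console but blue or purple is not meant.

How it is judged:
By the outcome, as a careful person would: the job done as asked, in the order asked, and still so for the second after the job is handed in, with the robot touching nothing.
It also fails if it takes over 66 s, if anything falls off the work surface, if the arm or the gripper's body presses on something with over 40 N, if the wrist force passes 120 N, or if a joint passes its speed limit or range.

## Working session

There is one attempt and no reset: what is moved stays moved. The work goes in short steps, Python scripts to look and compute and a tool call to move; the robot and the scene stay as the last step left them, time stands still between calls to the robot, and variables do not carry over. Pictures are saved under pics/ and viewed, at most 10 in all, crops included, and the job is handed in when it is done.

Besides the shell and the picture viewer there is one more tool, called after "Request:" as name(argument=value, ...) on one line, values as JSON. send_rows: Moves the arm, as the interface text tells. Its arguments: {"type":"object","properties":{"plan":{"type":"array"},"newtons":{"type":"number"}},"required":["plan"]}

```bash
mkdir -p pics; cat > h.py <<'E'
from workcell import monitor, imaging, arm
import numpy as np, cv2
def cap(n,f=None):
    c=imaging.capture(n)
    if f: cv2.imwrite('pics/'+f,c['pixels'][:,:,::-1])
    return c
def cloud(c):
    z=c['z_map'];h,w=z.shape;f=h/2/np.tan(np.radians(c['fov_y'])/2)
    u,v=np.meshgrid(np.arange(w),np.arange(h))
    P=np.stack([(u-c['cx'])/f*z,(v-c['cy'])/f*z,z],-1);T=c['world_from_camera']
    P=P@T[:3,:3].T+T[:3,3];P[z==0]=np.nan;return P
E
python3 - <<'E'
from h import *
for n in('scene','top'):
    c=cap(n,n+'0.png');print(n,c['fov_y'],c['cx'],c['cy'],np.round(c['world_from_camera'],3).tolist(),(c['z_map']>0).mean())
s=monitor.read_state();print(s)
E
```

```text
scene 55.3830931382539 277.55649089440493 205.9317836062337 [[-0.883, 0.309, -0.353, 0.974], [0.469, 0.612, -0.637, 0.679], [0.019, -0.728, -0.685, 0.858], [0.0, 0.0, 0.0, 1.0]] 0.9959013605442177
top 50.40190467766932 277.8045874402059 212.34739665651745 [[-0.015, -0.996, 0.091, 0.477], [-1.0, 0.016, 0.012, -0.064], [-0.013, -0.091, -0.996, 1.116], [0.0, 0.0, 0.0, 1.0]] 0.995922619047619
{'clock': 0.1, 'joint_positions': array([-1.41279138e+00,  2.59266803e-01,  1.53601284e+00,  2.26852693e-06,
        1.34800313e+00, -2.02775636e-01]), 'joint_velocities': array([-0.00108358, -0.00244628, -0.00370398, -0.00041131, -0.00123102,
       -0.00099685]), 'effort': array([ 2.43346796e-03, -4.46972501e+01, -2.91246825e+01, -1.30271214e-04,
        6.36365352e-03, -2.07784876e-05]), 'eef_pos': array([ 0.19411511, -0.51412259,  0.25554385]), 'eef_rot': array([ 9.83773438e-01,  1.79413233e-01,  2.00211359e-05, -8.44824227e-04]), 'contact_force': array([-0.35452203,  0.49224136, -0.52132941]), 'moment': array([ 0.03523964, -0.0037192 ,  0.03209548]), 'grip_force': 0.0, 'gripper_width': 0.997685230688997}
```

View pics/scene0.png

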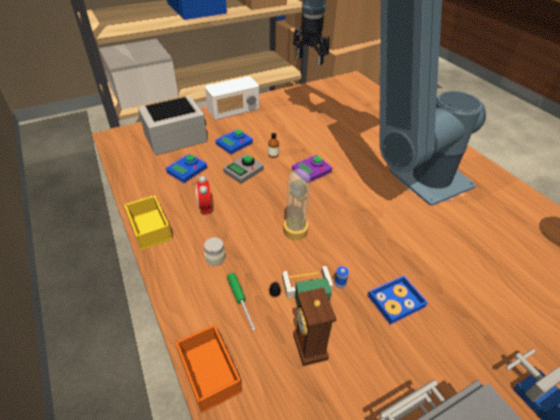

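View pics/top0.png

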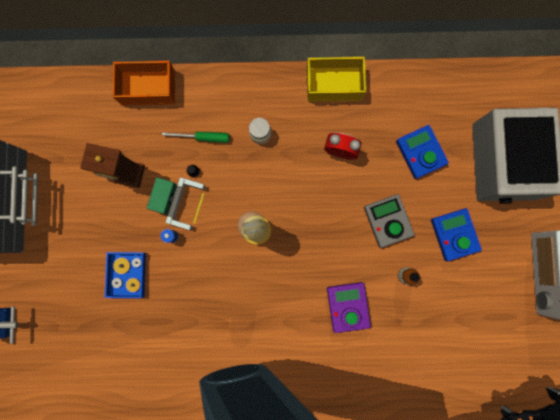

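The top view shows the clock base near (257,229), the stand at (185,205) with the yellow mouth line near (199,208), and the grey console at (390,220) with its green button at (395,229). The tower clock stands behind the stand at (115,165).

```bash
python3 - <<'E'
from h import *
from scipy.optimize import least_squares
C={n:cap(n) for n in('scene','top')}
P={n:cloud(C[n]) for n in C}
t=P['top'];hsv={n:cv2.cvtColor(C[n]['pixels'],cv2.COLOR_RGB2HSV) for n in C}
print('bench z',np.nanmedian(t[300:330,180:200,2]),np.nanmedian(P['scene'][250:270,330:360,2]))
# clock base from both
for n in C:
    p=P[n];q0=t[229,265]
    for lo,hi in((.008,.034),(.05,.15),(.2,.24)):
        m=(p[...,2]>lo)&(p[...,2]<hi)&(np.hypot(p[...,0]-.49,p[...,1]+.03)<.09)
        q=p[m]
        if len(q)>8:
            r=least_squares(lambda a:np.hypot(q[:,0]-a[0],q[:,1]-a[1])-(.036 if hi<.04 else .03),q[:,:2].mean(0),loss='soft_l1',f_scale=.002).x
            print(n,lo,len(q),q[:,:2].mean(0).round(4),q[:,:2].min(0).round(4),q[:,:2].max(0).round(4),'fit',r.round(4))
print('t(257,240)',t[[215,229,240,243],[257,257,257,257]].round(3).tolist())
# stand parts in top
def box(sl,m,p,name):
    q=p[sl][m[sl]];q=q[~np.isnan(q[:,0])]
    rc=cv2.minAreaRect((q[:,:2]*1000).astype(np.float32));print(name,len(q),np.median(q,0).round(4),[np.round(a,1) for a in rc])
for n,slS,slC in(('top',np.s_[170:235,145:212],np.s_[190:252,360:418]),('scene',np.s_[260:300,280:335],np.s_[150:185,220:266])):
    h=hsv[n];p=P[n]
    box(slS,(h[...,1]<60)&(h[...,2]>140)&(p[...,2]>.018)&(p[...,2]<.036),p,n+' walls')
    box(slS,(h[...,0]>40)&(h[...,0]<90)&(h[...,1]>90)&(p[...,2]>.055),p,n+' green top')
    box(slS,(h[...,0]>20)&(h[...,0]<35)&(h[...,1]>150)&(p[...,2]<.01),p,n+' yellow')
    box(slC,(h[...,0]>40)&(h[...,0]<90)&(h[...,1]>120)&(p[...,2]>.027),p,n+' button')
    box(slC,(p[...,2]>.02),p,n+' console')
E
```

```text
bench z 0.0004935869299125262 0.0014007240672914145
scene 0.008 178 [0.5473 0.0205] [ 0.5015 -0.0289] [0.5729 0.0373] fit [ 0.535  -0.0015]
scene 0.05 555 [0.549  0.0199] [ 0.5132 -0.013 ] [0.5677 0.0329] fit [ 5.361e-01 -4.000e-04]
scene 0.2 304 [0.5432 0.0106] [ 0.512  -0.0189] [0.5651 0.0303] fit [ 0.5314 -0.0073]
top 0.008 120 [ 0.518  -0.0124] [ 0.402  -0.0573] [0.5657 0.0434] fit [0.5371 0.0052]
top 0.05 52 [ 0.5185 -0.0169] [ 0.5052 -0.0277] [0.5476 0.0114] fit [0.5351 0.0025]
top 0.2 594 [0.534  0.0011] [ 0.5066 -0.0252] [0.562  0.0304] fit [0.5449 0.0151]
t(257,240) [[0.555, -0.012, 0.213], [0.526, -0.012, 0.221], [0.506, -0.006, 0.13], [0.502, -0.0, 0.029]]
top walls 246 [0.5702 0.1822 0.0283] [array([603. , 178.4]), array([ 61. , 117.6]), np.float64(72.6)]
top green top 626 [0.6193 0.2273 0.065 ] [array([619.4, 229.2]), array([46.9, 78.1]), np.float64(71.3)]
top yellow 60 [0.5969 0.1481 0.0007] [array([593.1, 149.1]), array([ 5.5, 74.7]), np.float64(72.0)]
top button 297 [ 0.5449 -0.3259  0.036 ] [array([ 555.4, -324.2]), array([81.2, 58.2]), np.float64(20.8)]
top console 1624 [ 0.5517 -0.3212  0.0263] [array([ 552.7, -323.3]), array([110. ,  90.7]), np.float64(19.0)]
scene walls 198 [0.6516 0.1818 0.0283] [array([605.3, 178.1]), array([ 61.8, 117.5]), np.float64(73.0)]
scene green top 268 [0.6193 0.2238 0.0659] [array([635.6, 257. ]), array([108. ,  76.2]), np.float64(64.7)]
scene yellow 0 [nan nan nan] [array([0., 0.]), array([0., 0.]), np.float64(0.0)]
scene button 100 [ 0.5487 -0.3211  0.0374] [array([ 559.2, -321.8]), array([72.4, 52.6]), np.float64(14.3)]
scene console 571 [ 0.5575 -0.3164  0.028 ] [array([ 564.6, -349. ]), array([113.3, 148.5]), np.float64(22.3)]
  return _methods._mean(a, axis=axis, dtype=dtype,
  ret = um.true_divide(
```

```bash
python3 - <<'E'
import cv2,numpy as np
a=cv2.imread('pics/top0.png')[130:260,140:290];b=cv2.imread('pics/scene0.png')[160:310,240:380]
cv2.imwrite('pics/crop.png',np.hstack([cv2.resize(a,(400,347)),cv2.resize(b,(324,347))]))
E
```

```text
(no output)
```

View pics/crop.png

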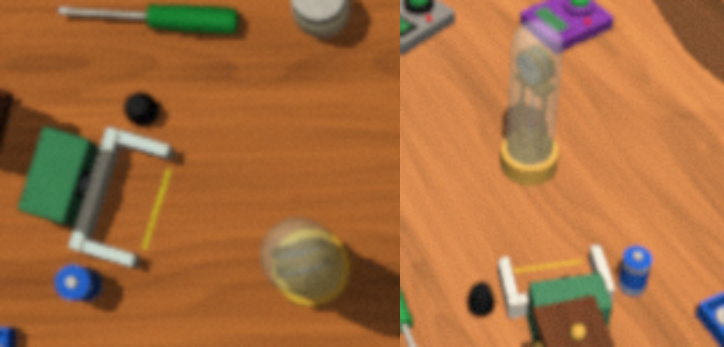

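The crop confirms the following:
- The stand is at about (0.599, 0.162), with its axis at about 72.5°.
- The clock is at about (0.537, 0.002), nearly lined up with the stand.

The clock needs to go about 172 mm along 69°. I'll push with the back of an open finger, so the gripper body stays clear of the dome.

Request:
send_rows(plan=[[[0.085,0.01,0.015,0,-2],[0.085,0.035,0.045,0,-6],[0.085,0.06,0.08,0,-10],[0.085,0.09,0.12,0,-15],[0.085,0.12,0.16,0,-20],[0.085,0.15,0.2,0,-25],[0.085,0.18,0.24,0,-30],[0.085,0.21,0.28,0,-34],[0.085,0.24,0.32,0,-38],[0.085,0.265,0.355,0,-42],[0.085,0.285,0.385,0,-42],[0.085,0.298,0.401,0,-42]]])

```text
clock: 1.4
eef_pos: [0.4931, -0.1108, 0.2562]
eef_rot: [0.983, -0.184, -0.0, -0.0]
contact_force: [-0.3, -0.3, -0.2]
gripper_width: 0.999
grip_force: 0.0
```

Request:
send_rows(plan=[[[0.085,0,0,0,0],[0.085,0,0,-0.02,0],[0.085,0,0,-0.05,0],[0.085,0,0,-0.08,0],[0.085,0,0,-0.11,0],[0.085,0,0,-0.14,0],[0.085,0,0,-0.17,0],[0.085,0,0,-0.19,0],[0.085,0,0,-0.205,0],[0.085,0,0,-0.215,0],[0.085,0,0,-0.215,0]]])

```text
clock: 2.5
eef_pos: [0.491, -0.1139, 0.0402]
eef_rot: [0.983, -0.185, -0.001, -0.0]
contact_force: [-0.7, -0.4, 0.6]
gripper_width: 0.996
grip_force: 0.0
```

```bash
python3 - <<'E'
from h import *
a=cap('scene','s1.png');b=cap('top','t1.png')
x=cv2.imread('pics/s1.png')[110:310,210:400];y=cv2.imread('pics/t1.png')[150:320,180:390]
cv2.imwrite('pics/c1.png',np.hstack([cv2.resize(x,(380,400),interpolation=2),cv2.resize(y,(400,400))]))
s=monitor.read_state();print(s['eef_pos'],s['eef_rot'],s['contact_force'],s['clock'])
for n,c in(('s',a),('t',b)):
    p=cloud(c);d=np.array([.362,.932]);l=(p[...,:2]-s['eef_pos'][:2])@d;t=(p[...,:2]-s['eef_pos'][:2])@np.array([-.932,.362])
    for z in np.arange(.005,.15,.01):
        m=(abs(p[...,2]-z)<.006)&(abs(l)<.078)&(abs(t)<.05)
        if m.sum()>2: print(n,round(z,3),m.sum(),'along',l[m].min().round(3),l[m].max().round(3),'lat',t[m].min().round(3),t[m].max().round(3))
E
```

```text
[ 0.49226371 -0.11415556  0.04168725] [ 9.82687950e-01 -1.85268338e-01  1.54935100e-04  1.06468919e-04] [ 0.14556125 -0.59933177 -0.30941416] 2.6
s 0.005 407 along -0.077 0.077 lat -0.05 0.05
s 0.035 3 along -0.05 -0.044 lat -0.011 -0.008
s 0.045 3 along -0.047 -0.044 lat -0.009 -0.009
s 0.055 3 along -0.047 -0.044 lat -0.009 -0.009
s 0.095 6 along -0.027 0.034 lat -0.018 -0.013
s 0.105 9 along -0.02 0.03 lat -0.017 -0.011
s 0.115 17 along -0.013 0.027 lat -0.02 -0.012
s 0.125 10 along 0.008 0.024 lat -0.02 -0.012
s 0.145 12 along 0.007 0.035 lat -0.036 0.032
t 0.005 88 along -0.025 0.078 lat -0.048 0.05
t 0.085 8 along 0.041 0.073 lat -0.012 0.011
t 0.095 9 along 0.04 0.073 lat -0.014 0.01
t 0.125 3 along 0.041 0.043 lat -0.003 0.005
t 0.135 4 along 0.041 0.043 lat -0.003 0.005
```

View pics/c1.png

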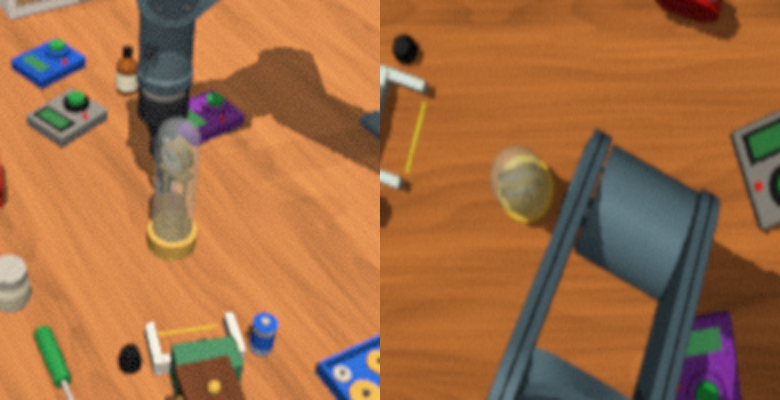

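The top camera (gripper partly hidden under the forearm) suggests the knuckles may bulge further out than the finger backs, about 73 mm at z≈0.09. Pushing here could then tip the dome. I'll lift and look at the open gripper side-on before touching the clock.

Request:
send_rows(plan=[[[0.085,0,0,0.03,0],[0.085,0,0,0.07,0],[0.085,0,0,0.11,0],[0.085,0,0,0.15,0],[0.085,0,0,0.19,0],[0.085,0,0,0.23,0],[0.085,0,0,0.27,0],[0.085,0,0,0.3,0],[0.085,0,0,0.3,0]]])

```text
clock: 3.5
eef_pos: [0.4938, -0.1144, 0.3477]
eef_rot: [0.983, -0.185, 0.006, 0.002]
contact_force: [0.1, 0.5, 0.7]
gripper_width: 0.994
grip_force: 0.0
```

Request:
send_rows(plan=[[[0.085,0.01,0.03,0,8],[0.085,0.03,0.07,0,16],[0.085,0.05,0.11,0,24],[0.085,0.06,0.15,0,32],[0.085,0.08,0.19,0,40],[0.085,0.1,0.23,0,48],[0.085,0.11,0.27,0,56],[0.085,0.13,0.31,0,64],[0.085,0.14,0.34,0,72],[0.085,0.15,0.36,0,76],[0.085,0.15,0.36,0,76],[0.085,0.15,0.36,0,76]]])

```text
clock: 4.7
eef_pos: [0.6418, 0.2465, 0.3407]
eef_rot: [0.888, 0.459, -0.001, 0.0]
contact_force: [0.3, 0.1, 0.2]
gripper_width: 0.991
grip_force: 0.0
```

```bash
cat > g.py <<'E'
from h import *
from scipy.spatial.transform import Rotation as R
import sys
a=cap('scene',sys.argv[1]+'.png');s=monitor.read_state();p=cloud(a)
M=R.from_quat(s['eef_rot']).as_matrix();q=(p-s['eef_pos'])@M
print(s['eef_pos'],s['clock'])
near=(np.abs(q[...,0])<.06)&(np.abs(q[...,1])<.1)&(q[...,2]>-.14)&(q[...,2]<.05)
for z in np.arange(-.13,.045,.008):
    m=near&(abs(q[...,2]-z)<.004)
    if m.sum()>2:
        y=np.sort(q[m][:,1]);print('z',round(z,3),m.sum(),'y',y[0].round(3),y[y<0].max().round(3) if (y<0).any() else '',y[y>0].min().round(3) if (y>0).any() else '',y[-1].round(3),'x',q[m][:,0].min().round(3),q[m][:,0].max().round(3))
v,u=np.where(near);im=cv2.imread('pics/'+sys.argv[1]+'.png')[max(0,v.min()-20):v.max()+20,max(0,u.min()-20):u.max()+20]
f=min(790/im.shape[1],590/im.shape[0]);cv2.imwrite('pics/%sc.png'%sys.argv[1],cv2.resize(im,None,fx=f,fy=f))
E
python3 g.py g1
```

```text
[0.64181053 0.24583138 0.34109241] 4.75
z -0.13 176 y -0.036 -0.0 0.001 0.037 x 0.006 0.038
z -0.122 178 y -0.036 -0.001 0.0 0.036 x 0.008 0.039
z -0.114 171 y -0.036 -0.0 0.0 0.038 x 0.003 0.038
z -0.106 106 y -0.036 -0.001 0.0 0.037 x 0.006 0.038
z -0.098 27 y -0.062 -0.03 0.029 0.061 x -0.004 0.013
z -0.09 337 y -0.066 -0.017 0.018 0.069 x -0.013 0.014
z -0.082 321 y -0.067 -0.001 0.001 0.069 x 0.0 0.021
z -0.074 245 y -0.069 -0.0 0.0 0.07 x 0.003 0.02
z -0.066 164 y -0.07 -0.0 0.001 0.071 x -0.003 0.021
z -0.058 245 y -0.071 -0.001 0.0 0.072 x -0.014 0.019
z -0.05 197 y -0.072 -0.0 0.001 0.072 x -0.016 0.018
z -0.042 243 y -0.073 -0.033 0.034 0.074 x -0.013 0.016
z -0.034 95 y -0.072 -0.039 0.041 0.074 x -0.009 0.015
z -0.026 40 y -0.06 -0.042 0.044 0.059 x 0.005 0.012
z -0.018 55 y -0.055 -0.042 0.043 0.055 x -0.009 0.012
z -0.01 47 y -0.055 -0.042 0.043 0.055 x -0.007 0.011
z -0.002 57 y -0.055 -0.042 0.043 0.056 x -0.01 0.012
z 0.006 23 y -0.054 -0.043 0.043 0.054 x 0.004 0.013
```

View pics/g1c.png

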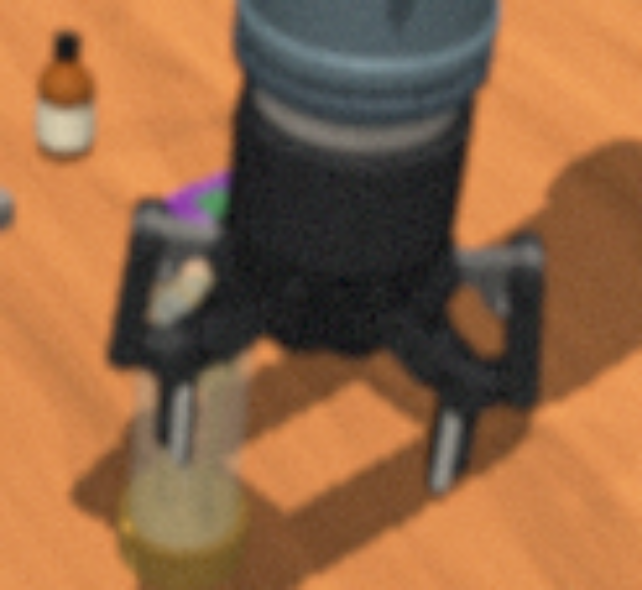

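Open geometry: the fingers reach y ±55 mm at the tips, but the outer knuckle bars reach ±73 mm at z −98 to −34 mm in the tool frame. A y-push would therefore touch the dome first. A push along tool x with a finger's side might reach the base instead, so I'll look end-on to measure the x-widths.

Request:
send_rows(plan=[[[0.085,0,0,0,-8],[0.085,0,0,0,-16],[0.085,0,0,0,-24],[0.085,0,0,0,-32],[0.085,0,0,0,-40],[0.085,0,0,0,-48],[0.085,0,0,0,-56],[0.085,0,0,0,-64],[0.085,0,0,0,-72],[0.085,0,0,0,-80],[0.085,0,0,0,-90],[0.085,0,0,0,-90]]])

```text
clock: 5.95
eef_pos: [0.642, 0.2449, 0.3419]
eef_rot: [0.952, -0.306, 0.0, 0.0]
contact_force: [-0.2, -0.1, -0.7]
gripper_width: 0.996
grip_force: 0.0
```

```bash
python3 g.py g2 >/dev/null; python3 - <<'E'
from h import *
from scipy.spatial.transform import Rotation as R
a=cap('scene');s=monitor.read_state();q=(cloud(a)-s['eef_pos'])@R.from_quat(s['eef_rot']).as_matrix()
print(s['eef_pos'],s['eef_rot'],s['joint_positions'][5])
n=(np.abs(q[...,0])<.06)&(np.abs(q[...,1])<.1)
for z in np.arange(-.13,.03,.008):
    o=[]
    for lo,hi in((-.1,-.057),(-.057,-.035),(-.035,.035),(.035,.057),(.057,.1)):
        m=n&(abs(q[...,2]-z)<.004)&(q[...,1]>lo)&(q[...,1]<=hi)
        x=q[m][:,0];o.append((int(m.sum()),*np.percentile(x,[2,98]).round(3).tolist()) if m.sum()>3 else '-')
    print(round(z,3),o)
E
```

```text
[0.64206071 0.24531544 0.34178212] [ 9.53008238e-01 -3.02944295e-01  2.29549584e-04 -9.74552439e-06] 2.38948950752935
-0.13 ['-', (50, -0.012, 0.012), (127, -0.034, 0.036), '-', '-']
-0.122 ['-', (50, -0.009, 0.012), (127, -0.034, 0.038), '-', '-']
-0.114 ['-', (42, -0.009, 0.014), (134, -0.034, 0.037), '-', '-']
-0.106 ['-', (47, -0.009, 0.012), (63, -0.032, 0.036), '-', '-']
-0.098 ['-', (43, -0.008, 0.011), (8, -0.009, 0.011), '-', '-']
-0.09 [(107, -0.011, 0.013), (80, -0.008, 0.01), (11, -0.01, 0.012), '-', '-']
-0.082 [(56, -0.01, 0.013), (29, -0.009, 0.011), (59, -0.018, 0.019), '-', '-']
-0.074 [(50, -0.011, 0.012), (4, -0.008, 0.011), (50, -0.017, 0.02), '-', '-']
-0.066 [(74, -0.01, 0.013), '-', (35, -0.016, 0.019), '-', '-']
-0.058 [(31, -0.01, 0.012), (22, -0.015, 0.018), (8, -0.011, 0.018), '-', '-']
-0.05 [(33, -0.01, 0.013), (10, -0.015, 0.016), '-', '-', '-']
-0.042 [(89, -0.009, 0.014), (15, -0.005, 0.006), '-', '-', '-']
-0.034 [(5, -0.01, -0.003), '-', '-', '-', '-']
-0.026 ['-', '-', '-', '-', '-']
-0.018 ['-', (16, -0.004, 0.008), '-', '-', '-']
-0.01 ['-', (36, -0.008, 0.011), '-', '-', '-']
-0.002 ['-', (36, -0.009, 0.011), '-', '-', '-']
0.006 ['-', (21, -0.009, 0.012), '-', '-', '-']
0.014 ['-', '-', '-', '-', '-']
0.022 ['-', '-', '-', '-', '-']
```

View pics/g2c.png

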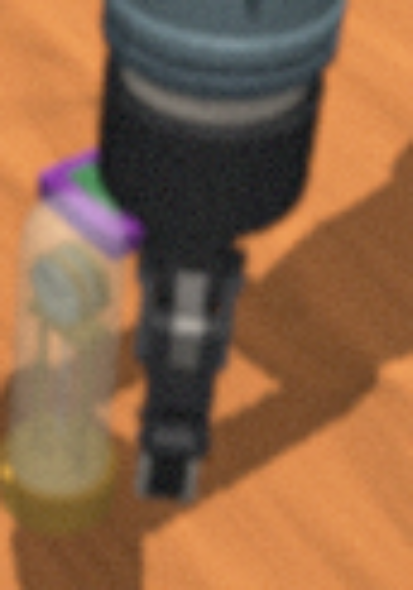

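End-on, the fingers are ±11 mm in x, the knuckles ±12, and the round body is r≈38 and sits high. If I push along tool x with the side of one finger, the base is contacted first or at the same moment. The clock centre should sit at tool (+47, +53) mm. I'll turn tool x to 69°, go behind the clock on the robot side, and descend.

Request:
send_rows(plan=[[[0.085,-0.01,-0.02,0,8],[0.085,-0.03,-0.05,0,16],[0.085,-0.05,-0.08,0,24],[0.085,-0.065,-0.11,0,32],[0.085,-0.085,-0.14,0,40],[0.085,-0.1,-0.17,0,48],[0.085,-0.12,-0.2,0,56],[0.085,-0.14,-0.23,0,64],[0.085,-0.155,-0.255,0,72],[0.085,-0.17,-0.275,0,80],[0.085,-0.18,-0.29,0,88],[0.085,-0.182,-0.296,0,96]]])

```text
clock: 7.25
eef_pos: [0.4588, -0.0511, 0.3417]
eef_rot: [0.861, 0.508, -0.0, 0.0]
contact_force: [0.6, -0.2, -0.3]
gripper_width: 0.994
grip_force: 0.0
```

Request:
send_rows(plan=[[[0.085,0,0,-0.01,8],[0.085,0,0,-0.03,8],[0.085,0,0,-0.07,8],[0.085,0,0,-0.11,8],[0.085,0,0,-0.15,8],[0.085,0,0,-0.19,8],[0.085,0,0,-0.23,8],[0.085,0,0,-0.26,8],[0.085,0,0,-0.285,8],[0.085,0,0,-0.305,8],[0.085,0,0,-0.315,8],[0.085,0,0,-0.32,8]]])

```text
clock: 8.45
eef_pos: [0.4598, -0.0497, 0.0208]
eef_rot: [0.825, 0.565, -0.0, -0.0]
contact_force: [0.2, -0.4, 0.1]
gripper_width: 0.997
grip_force: 0.0
```

```bash
cat > m.py <<'E'
from h import *
from scipy.optimize import least_squares
from scipy.spatial.transform import Rotation as R
s=monitor.read_state();M=R.from_quat(s['eef_rot']).as_matrix()
print('tcp',s['eef_pos'].round(4),'xang',np.degrees(np.arctan2(M[1,0],M[0,0])).round(1),'F',s['contact_force'].round(1),s['clock'])
def yel(n,c):
    h=cv2.cvtColor(c['pixels'],cv2.COLOR_RGB2HSV);return (h[...,0]>18)&(h[...,0]<34)&(h[...,1]>120)&(h[...,2]>90)
c=cap('scene');p=cloud(c);t=s['eef_pos'];O=np.array([.599,.162])
g=np.array([.537,.002])
import sys
if len(sys.argv)>1: g=np.array([float(a) for a in sys.argv[1:3]])
for lo,hi,r in((.012,.027,.036),(.06,.16,.03)):
    m=(p[...,2]>lo)&(p[...,2]<hi)&(np.hypot(p[...,0]-g[0],p[...,1]-g[1])<.05)
    if hi<.03: m&=yel('s',c)
    q=p[m]
    if len(q)<8: print('few',len(q)); continue
    a=least_squares(lambda a:np.hypot(q[:,0]-a[0],q[:,1]-a[1])-r,g,loss='soft_l1',f_scale=.001).x
    e=np.r_[a,t[2]]-t
    print('clock',len(q),a.round(4),'in tool',(e@M)[:2].round(4),'to origin',(O-a).round(4))
E
python3 m.py
```

```text
tcp [ 0.4598 -0.0497  0.0208] xang 68.7 F [ 0.2 -0.4  0.1] 8.45
clock 71 [ 0.5362 -0.0011] in tool [0.073  0.0536] to origin [0.0628 0.1631]
clock 577 [ 5.361e-01 -2.000e-04] in tool [0.0738 0.0532] to origin [0.0629 0.1622]
```

The clock sits at tool (73, 53) mm, as planned. The finger touches the base after about 26 mm, so I'll push gently.

Request:
send_rows(plan=[[[0.085,0.002,0.006,0,0],[0.085,0.004,0.011,0,0],[0.085,0.006,0.016,0,0],[0.085,0.008,0.02,0,0],[0.085,0.009,0.023,0,0],[0.085,0.01,0.026,0,0],[0.085,0.011,0.029,0,0],[0.085,0.013,0.033,0,0],[0.085,0.015,0.038,0,0],[0.085,0.017,0.043,0,0],[0.085,0.018,0.047,0,0],[0.085,0.018,0.047,0,0]]])

```text
clock: 9.7
eef_pos: [0.4784, -0.0018, 0.0213]
eef_rot: [0.826, 0.564, 0.0, -0.0]
contact_force: [0.6, 0.3, -0.3]
gripper_width: 0.997
grip_force: 0.0
```

```bash
python3 m.py 0.544 0.022
```

```text
tcp [ 0.4784 -0.0018  0.0213] xang 68.7 F [ 0.6  0.3 -0.3] 9.7
clock 71 [0.5455 0.0193] in tool [0.0441 0.0549] to origin [0.0535 0.1427]
clock 645 [0.545  0.0199] in tool [0.0444 0.0542] to origin [0.054  0.1421]
```

The clock is sliding upright, with base and dome centres agreeing. About 152 mm remain, so I'll continue.

Request:
send_rows(plan=[[[0.085,0.001,0.003,0,0],[0.085,0.003,0.008,0,0],[0.085,0.005,0.013,0,0],[0.085,0.007,0.019,0,0],[0.085,0.009,0.025,0,0],[0.085,0.012,0.031,0,0],[0.085,0.014,0.037,0,0],[0.085,0.016,0.043,0,0],[0.085,0.018,0.049,0,0],[0.085,0.021,0.055,0,0],[0.085,0.023,0.06,0,0],[0.085,0.024,0.063,0,0]]])

```text
clock: 10.95
eef_pos: [0.5024, 0.061, 0.0213]
eef_rot: [0.826, 0.564, 0.0, -0.0]
contact_force: [-0.4, -0.9, -0.4]
gripper_width: 0.992
grip_force: 0.9
```

```bash
python3 m.py 0.569 0.083
```

```text
tcp [0.5024 0.061  0.0213] xang 68.7 F [-0.4 -0.9 -0.4] 10.95
clock 80 [0.5776 0.0758] in tool [0.0411 0.0647] to origin [0.0214 0.0862]
clock 746 [0.5769 0.076 ] in tool [0.0411 0.0639] to origin [0.0221 0.086 ]
```

The clock drifted laterally: it is at tool y 64 mm, so contact is on the finger's corner. It is still upright. I'll back off, realign the flat of the finger behind it (bearing to the stand is now about 76°), and go on in shorter pushes.

Request:
send_rows(plan=[[[0.085,-0.003,-0.008,0,0],[0.085,-0.006,-0.018,0,0],[0.085,-0.003,-0.024,0,3],[0.085,0.003,-0.026,0,7],[0.085,0.009,-0.026,0,7],[0.085,0.013,-0.025,0,7],[0.085,0.013,-0.023,0,7],[0.085,0.013,-0.023,0,7]]])

```text
clock: 11.8
eef_pos: [0.5149, 0.0377, 0.0212]
eef_rot: [0.79, 0.613, -0.0, -0.0]
contact_force: [-1.0, 0.4, -0.1]
gripper_width: 0.996
grip_force: 0.0
```

```bash
python3 m.py 0.577 0.076
```

```text
tcp [0.5149 0.0377 0.0212] xang 75.6 F [-1.   0.4 -0.1] 11.8
clock 76 [0.5782 0.0758] in tool [0.0526 0.0518] to origin [0.0208 0.0862]
clock 651 [0.5779 0.0759] in tool [0.0527 0.0515] to origin [0.0211 0.0861]
```

Request:
send_rows(plan=[[[0.085,0.002,0.0,0,0],[0.085,0.003,0.003,0,0],[0.085,0.003,0.006,0,0],[0.085,0.004,0.009,0,0],[0.085,0.005,0.012,0,0],[0.085,0.006,0.016,0,0],[0.085,0.007,0.02,0,0],[0.085,0.008,0.024,0,0],[0.085,0.009,0.028,0,0],[0.085,0.01,0.032,0,0],[0.085,0.011,0.037,0,0],[0.085,0.011,0.037,0,0]]])

```text
clock: 13.05
eef_pos: [0.5265, 0.0752, 0.0215]
eef_rot: [0.79, 0.614, 0.0, 0.0]
contact_force: [-0.1, -0.7, 0.8]
gripper_width: 0.996
grip_force: 0.0
```

```bash
python3 m.py 0.585 0.106
```

```text
tcp [0.5265 0.0752 0.0215] xang 75.7 F [-0.1 -0.7  0.8] 13.05
clock 75 [0.5889 0.1052] in tool [0.0445 0.053 ] to origin [0.0101 0.0568]
clock 694 [0.5884 0.1055] in tool [0.0447 0.0525] to origin [0.0106 0.0565]
```

The clock has drifted slightly again; the bearing is now about 80° with 57 mm left, and it is 7 mm right of the axis with 11 mm of clearance. I'll realign once more, aiming at 84° to bring it back to the centreline.

Request:
send_rows(plan=[[[0.085,-0.001,-0.008,0,0],[0.085,-0.001,-0.018,0,3],[0.085,0.003,-0.02,0,8],[0.085,0.007,-0.018,0,8],[0.085,0.007,-0.016,0,8],[0.085,0.007,-0.016,0,8]]])

```text
clock: 13.7
eef_pos: [0.5332, 0.0586, 0.0213]
eef_rot: [0.746, 0.666, 0.0, -0.0]
contact_force: [0.4, 0.6, -0.4]
gripper_width: 0.994
grip_force: 0.0
```

```bash
python3 m.py 0.5885 0.105
```

```text
tcp [0.5332 0.0586 0.0213] xang 83.6 F [ 0.4  0.6 -0.4] 13.7
clock 79 [0.5889 0.1054] in tool [0.0526 0.0502] to origin [0.0101 0.0566]
clock 694 [0.5889 0.1052] in tool [0.0525 0.0502] to origin [0.0101 0.0568]
```

Request:
send_rows(plan=[[[0.085,0.0,0.003,0,0],[0.085,0.001,0.006,0,0],[0.085,0.001,0.009,0,0],[0.085,0.001,0.012,0,0],[0.085,0.002,0.015,0,0],[0.085,0.002,0.019,0,0],[0.085,0.002,0.023,0,0],[0.085,0.003,0.027,0,0],[0.085,0.003,0.031,0,0],[0.085,0.004,0.034,0,0],[0.085,0.004,0.036,0,0],[0.085,0.004,0.036,0,0]]])

```text
clock: 14.95
eef_pos: [0.5374, 0.0948, 0.0214]
eef_rot: [0.745, 0.667, 0.0, 0.0]
contact_force: [-0.1, 0.2, 1.1]
gripper_width: 0.994
grip_force: 0.0
```

```bash
python3 m.py 0.592 0.133
```

```text
tcp [0.5374 0.0948 0.0214] xang 83.7 F [-0.1  0.2  1.1] 14.95
clock 74 [0.5941 0.1332] in tool [0.0443 0.0521] to origin [0.0049 0.0288]
clock 717 [0.5941 0.1332] in tool [0.0444 0.0522] to origin [0.0049 0.0288]
```

Request:
send_rows(plan=[[[0.085,0.0,0.003,0,0],[0.085,0.001,0.006,0,0],[0.085,0.001,0.009,0,0],[0.085,0.001,0.012,0,0],[0.085,0.002,0.015,0,0],[0.085,0.002,0.018,0,0],[0.085,0.002,0.021,0,0],[0.085,0.003,0.023,0,0],[0.085,0.003,0.025,0,0],[0.085,0.003,0.025,0,0]]])

```text
clock: 16.0
eef_pos: [0.5403, 0.1198, 0.0214]
eef_rot: [0.745, 0.667, 0.0, 0.0]
contact_force: [0.2, -0.7, 0.5]
gripper_width: 0.994
grip_force: 0.6
```

```bash
python3 m.py 0.598 0.158
```

```text
tcp [0.5403 0.1198 0.0214] xang 83.7 F [ 0.2 -0.7  0.5] 16.0
clock 16 [0.5986 0.1577] in tool [0.0441 0.0537] to origin [0.0004 0.0043]
clock 719 [0.5988 0.1577] in tool [0.0441 0.0539] to origin [0.0002 0.0043]
```

Request:
send_rows(plan=[[[0.085,0.0,0.001,0,0],[0.085,0.0,0.002,0,0],[0.085,0.0,0.003,0,0],[0.085,0.0,0.003,0,0]]])

```text
clock: 16.45
eef_pos: [0.5401, 0.1223, 0.0213]
eef_rot: [0.745, 0.667, -0.0, 0.0]
contact_force: [-0.3, -4.0, 1.8]
gripper_width: 1.0
grip_force: 2.0
```

Request:
send_rows(plan=[[[0.085,0.0,0.0005,0,0],[0.085,0.0,0.001,0,0],[0.085,0.0,0.001,0,0]]])

```text
clock: 16.75
eef_pos: [0.5401, 0.1224, 0.0213]
eef_rot: [0.745, 0.667, -0.001, 0.0]
contact_force: [-1.3, -8.1, 0.5]
gripper_width: 0.999
grip_force: 4.0
```

Request:
send_rows(plan=[[[0.085,0.0,0.0005,0,0],[0.085,0.0,0.001,0,0],[0.085,0.0,0.001,0,0]]])

```text
clock: 17.05
eef_pos: [0.54, 0.1226, 0.0213]
eef_rot: [0.745, 0.667, -0.001, 0.001]
contact_force: [-1.4, -11.9, 1.5]
gripper_width: 0.993
grip_force: 5.9
```

```bash
python3 m.py 0.599 0.162
```

```text
tcp [0.54   0.1226 0.0213] xang 83.6 F [ -1.4 -11.9   1.5] 17.05
clock 10 [0.5987 0.1613] in tool [0.0449 0.0541] to origin [0.0003 0.0007]
clock 709 [0.5991 0.16  ] in tool [0.0438 0.0545] to origin [-0.0001  0.002 ]
```

The force rises with no motion and the clock is at the origin, so it is home. Now I'll back off, lift and measure the button.

Request:
send_rows(plan=[[[0.085,0,-0.003,0,0],[0.085,-0.001,-0.008,0,0],[0.085,-0.003,-0.02,0,0],[0.085,-0.005,-0.045,0,0],[0.085,-0.008,-0.075,0,0],[0.085,-0.008,-0.085,0.03,0],[0.085,-0.008,-0.085,0.075,0],[0.085,-0.008,-0.085,0.12,0],[0.085,-0.008,-0.085,0.16,0],[0.085,-0.008,-0.085,0.2,0],[0.085,-0.008,-0.085,0.22,0],[0.085,-0.008,-0.085,0.22,0]]])

```text
clock: 18.3
eef_pos: [0.5338, 0.0389, 0.2449]
eef_rot: [0.745, 0.667, 0.002, 0.003]
contact_force: [-0.8, -0.8, -0.3]
gripper_width: 0.997
grip_force: 0.0
```

```bash
python3 m.py 0.599 0.162; python3 - <<'E'
from h import *
for n,sl in(('top',np.s_[190:252,360:418]),('scene',np.s_[150:185,220:266])):
    c=cap(n,n+'3.png');p=cloud(c)[sl];h=cv2.cvtColor(c['pixels'],cv2.COLOR_RGB2HSV)[sl]
    g=(h[...,0]>45)&(h[...,0]<85)&(h[...,1]>120)
    k,l,st,ce=cv2.connectedComponentsWithStats(g.astype(np.uint8))
    for i in range(1,k):
        q=p[l==i]
        if len(q)>15: print(n,ce[i].round(1)+[sl[1].start,sl[0].start],len(q),np.nanmedian(q,0).round(4),np.nanpercentile(q,[3,97],axis=0).round(4).tolist())
    z=p[...,2];m=z>.033;print('high',m.sum(),p[m].mean(0).round(4),np.percentile(p[m],[3,97],axis=0).round(4).tolist())
a=cv2.imread('pics/top3.png')[120:260,140:420]
cv2.imwrite('pics/c3.png',cv2.resize(a,(800,400)))
E
```

```text
tcp [0.5338 0.0389 0.2449] xang 83.7 F [-0.8 -0.8 -0.3] 18.3
clock 14 [0.5987 0.1625] in tool [0.1299 0.0509] to origin [ 0.0003 -0.0005]
clock 654 [0.5991 0.16  ] in tool [0.1275 0.0516] to origin [-0.0001  0.002 ]
top [385.4 208.5] 247 [ 0.5809 -0.3143  0.0273] [[0.566, -0.3411, 0.0236], [0.5973, -0.2888, 0.0311]]
top [394.6 228.2] 157 [ 0.5325 -0.3307  0.0463] [[0.5183, -0.348, 0.0347], [0.5475, -0.3171, 0.05]]
high 279 [ 0.5318 -0.3286  0.0415] [[0.5137, -0.3493, 0.034], [0.5523, -0.3096, 0.0497]]
scene [247.6 159.2] 50 [ 0.5373 -0.3239  0.0457] [[0.5242, -0.3388, 0.038], [0.5496, -0.3145, 0.0511]]
scene [236.6 168.9] 57 [ 0.5838 -0.3144  0.0293] [[0.5725, -0.3367, 0.0251], [0.598, -0.2886, 0.0313]]
high 106 [ 0.5367 -0.3261  0.0424] [[0.5145, -0.3464, 0.0338], [0.5554, -0.3102, 0.0505]]
```

View pics/c3.png

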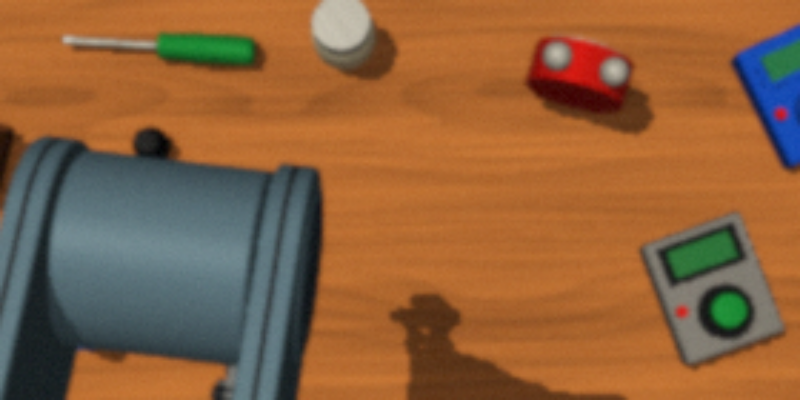

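The clock sits home and the bench is otherwise unchanged. The button is at about (0.533, −0.330) with its top at z≈0.048. I'll shut the gripper and move above it.

Request:
send_rows(plan=[[[0,0,-0.02,0,0],[0,0,-0.055,0,0],[0,0,-0.095,0,0],[0,0,-0.135,0,0],[0,0,-0.175,0,0],[0,0,-0.215,0,0],[0,0,-0.255,0,0],[0,0,-0.295,0,0],[0,0,-0.33,0,0],[0,0,-0.355,0,0],[0,0,-0.369,0,0],[0,0,-0.369,0,0]]])

```text
clock: 19.65
eef_pos: [0.5314, -0.3307, 0.2392]
eef_rot: [0.746, 0.666, -0.0, -0.002]
contact_force: [-0.5, -0.9, -0.2]
gripper_width: 0.0
grip_force: 0.0
```

Request:
send_rows(plan=[[[0,0,0,-0.02,0],[0,0,0,-0.05,0],[0,0,0,-0.08,0],[0,0,0,-0.11,0],[0,0,0,-0.13,0],[0,0,0,-0.145,0],[0,0,0,-0.155,0],[0,0,0,-0.16,0],[0,0,0,-0.16,0]]])

```text
clock: 20.55
eef_pos: [0.5321, -0.3286, 0.0809]
eef_rot: [0.745, 0.667, 0.0, -0.001]
contact_force: [-0.4, 0.1, 0.6]
gripper_width: 0.003
grip_force: 0.0
```

```bash
python3 g.py p1 | head -1; python3 - <<'E'
import cv2
cv2.imwrite('pics/p1d.png',cv2.resize(cv2.imread('pics/p1.png')[80:200,190:310],(600,600)))
E
```

```text
[ 0.53246186 -0.32921248  0.08163366] 20.6
```

View pics/p1d.png

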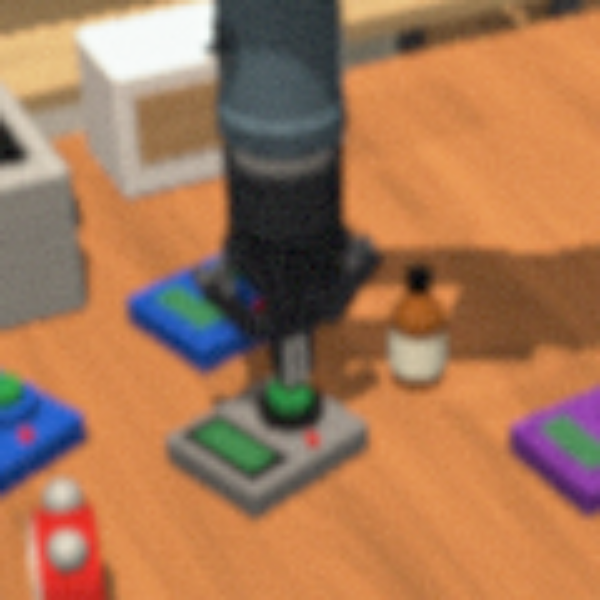

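The shut fingertips are just above the grey console's green button (crop position 292,385). The oil bottle is clear. I'll press in small steps and watch the force.

Request:
send_rows(plan=[[[0,0,0,-0.003,0],[0,0,0,-0.006,0],[0,0,0,-0.009,0],[0,0,0,-0.009,0]]])

```text
clock: 21.0
eef_pos: [0.5321, -0.3296, 0.0721]
eef_rot: [0.745, 0.667, 0.0, -0.0]
contact_force: [-0.2, 0.8, 1.2]
gripper_width: 0.001
grip_force: 0.5
```

Request:
send_rows(plan=[[[0,0,0,-0.001,0],[0,0,0,-0.002,0],[0,0,0,-0.003,0],[0,0,0,-0.003,0]]])

```text
clock: 21.4
eef_pos: [0.5322, -0.3297, 0.0694]
eef_rot: [0.745, 0.667, -0.0, 0.0]
contact_force: [-1.4, -0.2, 2.5]
gripper_width: -0.002
grip_force: 1.1
```

Request:
send_rows(plan=[[[0,0,0,-0.001,0],[0,0,0,-0.002,0],[0,0,0,-0.002,0]]])

```text
clock: 21.7
eef_pos: [0.5322, -0.3296, 0.0673]
eef_rot: [0.745, 0.667, -0.0, 0.0]
contact_force: [-1.3, 1.0, 3.6]
gripper_width: -0.002
grip_force: 1.6
```

Request:
send_rows(plan=[[[0,0,0,-0.001,0],[0,0,0,-0.002,0],[0,0,0,-0.0025,0],[0,0,0,-0.0025,0]]])

```text
clock: 22.1
eef_pos: [0.5322, -0.3297, 0.0659]
eef_rot: [0.745, 0.667, -0.0, 0.0]
contact_force: [-3.2, 1.8, 11.0]
gripper_width: 0.0
grip_force: 5.2
```

The button is bottomed: 11 N and no further travel. Releasing.

Request:
send_rows(plan=[[[0,0,0,0.005,0],[0,0,0,0.015,0],[0,0,0,0.04,0],[0,0,0,0.08,0],[0,0,0,0.12,0],[0,0,0,0.15,0],[0,0,0,0.15,0],[0,0,0,0.15,0]]])

```text
clock: 22.9
eef_pos: [0.5324, -0.3296, 0.2155]
eef_rot: [0.745, 0.667, 0.0, 0.001]
contact_force: [0.2, -0.4, -0.2]
gripper_width: -0.002
grip_force: 0.0
```

```bash
python3 m.py 0.599 0.162; python3 - <<'E'
from h import *
c=cap('scene','f.png');cap('top','ft.png')
x=cv2.imread('pics/f.png');y=cv2.imread('pics/ft.png')
cv2.imwrite('pics/fc.png',np.hstack([cv2.resize(x[150:310,200:400],(400,320)),cv2.resize(y[120:270,140:420],(400,320))]))
E
```

```text
tcp [ 0.5324 -0.3296  0.2155] xang 83.7 F [ 0.2 -0.4 -0.2] 22.9
clock 9 [0.5989 0.1616] in tool [0.4955 0.012 ] to origin [0.0001 0.0004]
clock 651 [0.5991 0.1602] in tool [0.4941 0.0124] to origin [-0.0001  0.0018]
```

View pics/fc.png

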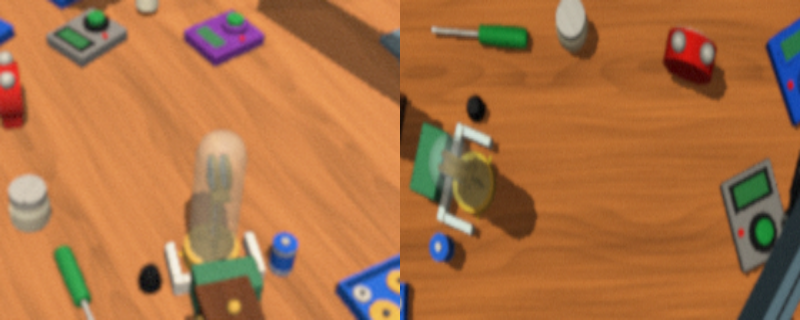

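The clock stands upright and home in the stand, the button is released, and everything else is in place.

```bash
python3 -c "
from workcell import arm
print(arm.finish_job())"
```

```text
the job is handed in; nothing more can be done
None
```

The dome clock was slid upright into the timing stand until its base was home against the back wall, the green start button was then pressed fully and released, and the job was handed in after about 23 s on the robot's clock.

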